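# Sweep the red chocolates off the board into the white tray

### The job

Using the fingers like a brush, sweep the three red foil-wrapped chocolates across the decorating board and over its edge into the white tray. Push them only, never pick them up, and leave the green chocolate and the upright steel piping nozzle on the board where they stand.

Things in the scene. Friction and masses are not known exactly. Their poses are not given: they have to be found in the camera images.
- board: fixed wooden decorating board, 270 mm (own x) by 300 mm (own y), flat rimless top 40 mm above the table; origin: centre of its underside, z up. Things stand on it in four rows along its y, at x about -97, -32, 32 and 97 mm: red1 and red2 in the row at -97; red3, green and nozzle alone in one other row each, in any order, so only red ones stand between a red one and the trays
- white_tray: white plastic target tray: a low open tray, fixed, 290 mm (own x) by 140 mm (own y), walls 4 mm thick and 32 mm high, floor 4 mm thick. It stands against one of the board's two y sides (gap 2 mm), square to the board, its rim 8 mm below the board's top; which tray is on which side varies. Origin: centre of its underside, on the table; z up
- blue_tray: blue plastic tray, not the target, with two other green chocolates lying in it: a low open tray, fixed, 290 mm (own x) by 140 mm (own y), walls 4 mm thick and 32 mm high, floor 4 mm thick. It stands against one of the board's two y sides (gap 2 mm), square to the board, its rim 8 mm below the board's top; which tray is on which side varies. Origin: centre of its underside, on the table; z up
- red1_mid (a point): red foil-wrapped chocolate, a flat round disc 34 mm in diameter and 16 mm high, 18 g (hidden variation 0.7 to 1.4), with a small gold seal on top, lying flat and loose on the board and sliding when pushed; this point is its centre, 8 mm above its underside
- red2_mid (a point): red foil-wrapped chocolate, a flat round disc 34 mm in diameter and 16 mm high, 18 g (hidden variation 0.7 to 1.4), with a small gold seal on top, lying flat and loose on the board and sliding when pushed; this point is its centre, 8 mm above its underside
- red3_mid (a point): red foil-wrapped chocolate, a flat round disc 34 mm in diameter and 16 mm high, 18 g (hidden variation 0.7 to 1.4), with a small gold seal on top, lying flat and loose on the board and sliding when pushed; this point is its centre, 8 mm above its underside
- green_mid (a point): green foil-wrapped chocolate, a flat round disc 34 mm in diameter and 16 mm high, 18 g (hidden variation 0.7 to 1.4), with a small gold seal on top, lying flat and loose on the board and sliding when pushed; this point is its centre, 8 mm above its underside; must stay where it is
- nozzle: steel piping nozzle, an upright cone 28 mm wide at its foot and 45 mm high, 30 g (hidden variation 0.7 to 1.4), loose on the board, must stay where it stands; origin: centre of its underside, z along its axis
Mind the look-alikes: they are no part of the job. What is shaped like the part that bears red3_mid but black or blue is not meant.

How it is judged (in metres and radians):
At the end, for the whole second after the job is handed in: The centres of all three red chocolates lie inside the white tray's walls, less than 42 mm above the table, slower than 0.15 m/s; the green chocolate and the nozzle on the board are within 20 mm of where they began and the nozzle is upright within 0.2 rad (x of red1_mid in the frame of white_tray between -0.14 and 0.14 m and y of red1_mid in the frame of white_tray between -0.066 and 0.066 m and z of red1_mid in the frame of white_tray between 0 and 0.042 m and linear speed of each of red1, red2, red3 below 0.15 m/s and x of red2_mid in the frame of white_tray between -0.14 and 0.14 m and y of red2_mid in the frame of white_tray between -0.066 and 0.066 m and z of red2_mid in the frame of white_tray between 0 and 0.042 m and x of red3_mid in the frame of white_tray between -0.14 and 0.14 m and y of red3_mid in the frame of white_tray between -0.066 and 0.066 m and z of red3_mid in the frame of white_tray between 0 and 0.042 m and distance of each of green_mid, nozzle from where it was at the start of the episode below 0.02 m and angle between nozzle's own z axis and vertical below 0.2 rad); the robot touches nothing.
It fails at once if a red chocolate is lifted: its centre comes more than 27 mm above where it lies on the board (height (world z) of any of red1_mid, red2_mid, red3_mid above 0.075 m).
It fails at once if the green chocolate or the nozzle on the board is moved 20 mm or more, or the nozzle is tipped by 0.2 rad or more (not (distance of green_mid from where it was at the start of the episode below 0.02 m) or not (distance of nozzle from where it was at the start of the episode below 0.02 m) or not (angle between nozzle's own z axis and vertical below 0.2 rad)).
It also fails if it takes over 58 s, if anything falls off the work surface, if the arm or the gripper's body presses on something with over 40 N, if the wrist force passes 120 N, or if a joint passes its speed limit or range.

### The arm

A 6-joint arm with a two-finger parallel gripper is mounted at the origin on the work surface. World frame = base frame: x ahead of the robot, y to its left, z up, the work surface at z = 0. Lengths are in mm, angles in rad, forces in N, time in s.
With the tool pointing down it reaches from about 350 to 975 mm from the base axis. Payload 4.9 kg.
Tool frame: the origin (TCP) lies midway between the tips of the shut fingers; the grasp point (between the pads) lies 19 mm behind it; z points along the fingers, y is the line along which they close (so a half turn about z gives the same grasp; the last joint's range is limited). The gripper opens to 85 mm and grips with 20 to 120 N. Pads are 22 mm wide; open, the fingers measure 114 mm over their backs; the gripper's body (76 mm by 85 mm) begins 54 mm behind the grasp point. The pads swing forward as they close: fully open they stand 13 mm farther back than shut.
Start: joints at [1.15, 0.053, 1.613, -0, 1.476, -0.119], TCP at [185.764, 596.735, 231.304] pointing down, gripper open.
Joint ranges: [-3.01, 3.01], [-1.01, 2.22], [0.06, 2.58], [-1.02, 4.17], [0.09, 2.62], [-3.14, 3.14]. Speed limits (rad/s): [2.57, 2.57, 3.14, 3.14, 3.14, 3.14].

### API

Orientations are given as [roll, pitch, yaw] about the fixed x, y, z axes, in that order (R = Rz(yaw) Ry(pitch) Rx(roll)).
In Python, from bench import env, capture, job gives the robot as it stands. The module is installed in compiled form; this text tells all that it offers.
- The arm moves only by the tool jog_arm, never from a script. Its argument "series" is a list that holds one entry, the list of rows, each a list of 7 numbers: the shift along the tool's x, y, z each as a share of 0.15 m, from -1 to 1, then the turn, a rotation vector about the tool's x, y, z each as a share of pi rad, from -1 to 1, then the opening, from -1 (shut) to 1 (fully open). A call has 1 to 5 rows; each row is the pose to reach, as a shift and turn from the pose commanded when the call began, along the tool's axes at that moment, turning the shorter way round; what a row does not reach only later rows make up. A row lasts 1/12 s, in which the tool goes at most 41.7 mm and 7.16 degrees, less where a joint would pass 70% of its speed; a pose out of reach is approached as far as the arm can. A call with a number of a shift or a turn outside -1 to 1 is refused whole. A call with a gripper value outside its range is refused whole. The fingers move at their own pace and stop on an object; the grip force is fixed at half the most. Time passes only in rows, so rows that repeat a pose let the fingers close. It gives the time, the measured TCP pose, the force, the opening and the grip force at its end, in the units of the state.
- env.read_state(): the state, without advancing time (a new reading comes with each control period).
- capture(name): name is "scene" or "top"; returns a dict with "img" (480x640x3 uint8, red, green, blue), "vfov" (degrees; the focal length in pixels is half the picture's height over the tangent of half this angle, whatever the lens; pixels are square), "cx", "cy" (the principal point, pixels), "rvec" (rotation vector, rad) and "tvec" (3), from world to camera coordinates, as OpenCV has them. Camera axes: x right, y down, z forward; pixel columns grow to the right and rows downward; lengths in mm; the calibration is good to about 2 mm. A picture is of the moment at which its call begins. There is no depth.
- job.sign_off(): hands the job in; it is judged then, once.
The state is a dict: "t": time; "qpos": joint angles; "qvel": joint speeds; "effort": joint torques, N m; "ee_pos": TCP position; "tool_rot": TCP orientation; "contact_force": force on the tool from outside, world axes, zero at the start; "torque": the same for the moment, N m; "width": opening from 0.0 (shut) to 1.0 (fully open); "finger_force": force on a finger pad.
Only numpy, scipy, OpenCV 4.12 (cv2) and the standard library are available. Lean on these libraries where they do the work, as an engineer would, in place of code of your own. Each camera call takes 0.05 s, during which the arm holds its last target. There are 200 camera calls.

## Working session

There is one attempt and no reset: what is moved stays moved. The work goes in short steps, Python scripts to look and compute and a tool call to move; the robot and the scene stay as the last step left them, time stands still between calls to the robot, and variables do not carry over. Pictures are saved under pics/ and viewed, at most 10 in all, crops included, and the job is handed in when it is done.

Besides the shell and the picture viewer there is one more tool, called after "Request:" in YAML: its name, and indented under it one key for each argument. jog_arm: Moves the arm, as the interface text tells. Its arguments: {"type":"object","properties":{"series":{"type":"array"}},"required":["series"]}

```bash
mkdir -p pics; python3 - <<'E'
from bench import env,capture,job
import cv2,pickle
s=env.read_state();print(s['t'],s['ee_pos'],s['tool_rot'],s['width'])
d={n:capture(n) for n in("scene","top")}
pickle.dump(d,open('c0.pkl','wb'))
for n in d:
  cv2.imwrite(f'pics/{n}0.png',d[n]['img'][:,:,::-1]);print({k:v for k,v in d[n].items() if k!='img'})
E
```

```text
0.0 [185.52746897 596.18920822 230.07112963] [-3.13957046e+00 -2.50336057e-04  2.83981856e+00] 0.9977368398645681
{'vfov': 50.13117848325977, 'cx': 313.8032898097053, 'cy': 240.8300934574746, 'rvec': array([ 1.26516715,  2.39950162, -0.82495822]), 'tvec': array([ 300.72049723, -326.82446733, 1101.62305687])}
{'vfov': 42.650045552445526, 'cx': 314.84453914069275, 'cy': 237.6442400085698, 'rvec': array([ 2.06039769, -2.17341405,  0.2226195 ]), 'tvec': array([ 56.26110952, 557.90588556, 906.97561098])}
```

View pics/scene0.png

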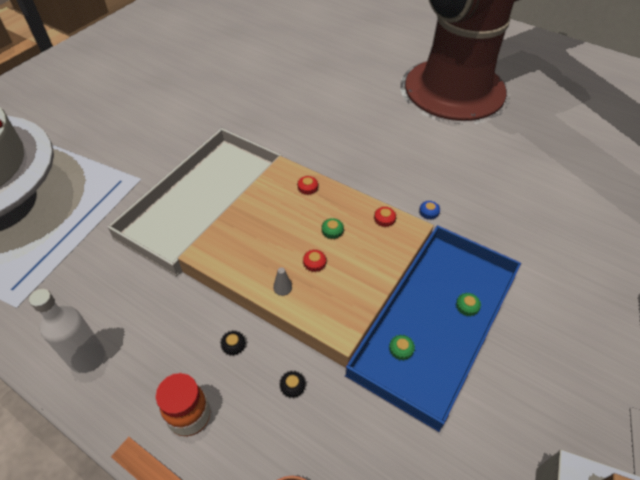

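View pics/top0.png

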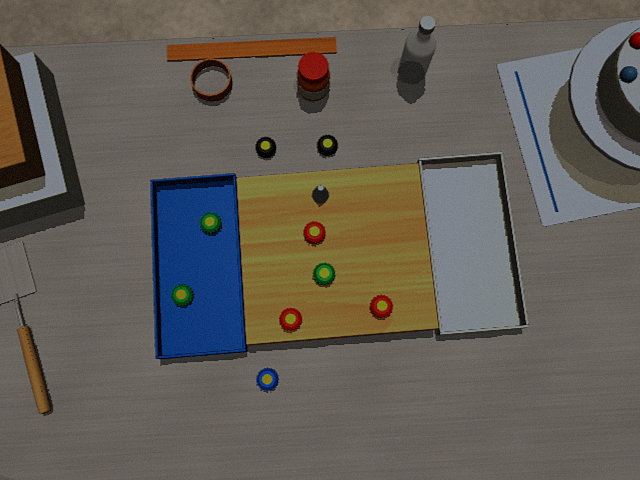

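Scene and top views agree. Reds on the board are at top px (381,307), (290,320) and (314,233); green is at (323,273) and the nozzle at (320,190). The white tray is on the right in top, the blue one on the left.
Possible mix-ups (top px): black discs (265,147) and (327,145), blue disc (267,379), red jar lid (313,66), red cake berry (636,40), greens in the blue tray (210,223) and (182,295). I choose the three red discs on the wood.

```bash
cat > h.py <<'E'
import cv2,numpy as np,pickle
def KRt(d):
    f=240/np.tan(np.radians(d['vfov']/2));return np.array([[f,0,d['cx']],[0,f,d['cy']],[0,0,1]]),cv2.Rodrigues(d['rvec'])[0],d['tvec']
def ray(d,uv,z):
    K,R,t=KRt(d);c=-R.T@t;v=R.T@np.linalg.solve(K,[*uv,1]);return c+v*(z-c[2])/v[2]
def tri(a,ua,b,ub):
    P=[]
    for d in(a,b):
        K,R,t=KRt(d);P.append(K@np.c_[R,t])
    X=cv2.triangulatePoints(*P,np.float64(ua),np.float64(ub))[:,0];return X[:3]/X[3]
def blobs(d,col,amin=30):
    h=cv2.cvtColor(d['img'],cv2.COLOR_RGB2HSV);H,S,V=cv2.split(h)
    m={'red':((H<6)|(H>172))&(S>170)&(V>70),'green':(H>40)&(H<85)&(S>130)&(V>40),
       'gold':(H>=8)&(H<36)&(S>120)&(V>130)}[col].astype(np.uint8)
    if col!='gold': m=cv2.morphologyEx(m,cv2.MORPH_CLOSE,np.ones((9,9),np.uint8))
    n,l,s,c=cv2.connectedComponentsWithStats(m)
    return [(c[i].round(1),int(s[i,4])) for i in range(1,n) if s[i,4]>=amin]
E
python3 - <<'E'
from h import *
d=pickle.load(open('c0.pkl','rb'));S,T=d['scene'],d['top']
for col in('red','green'):
    bs=blobs(S,col);
    for c,a in blobs(T,col):
        # match via nearest reprojection
        p=ray(T,c,50);K,R,t=KRt(S);q=K@(R@p+t);q=q[:2]/q[2]
        if not bs: continue
        k=min(bs,key=lambda b:np.hypot(*(b[0]-q)))
        if np.hypot(*(k[0]-q))<15: print(col,c,a,k[0],k[1],tri(T,c,S,k[0]).round(1),ray(T,c,50).round(1))
# board corners: wood mask in top
h=cv2.cvtColor(T['img'],cv2.COLOR_RGB2HSV);H,s,V=cv2.split(h)
def quad(m):
    m=cv2.morphologyEx(m.astype(np.uint8),cv2.MORPH_CLOSE,np.ones((7,7)));c=max(cv2.findContours(m,0,2)[0],key=cv2.contourArea)
    r=cv2.minAreaRect(c);return r,cv2.boxPoints(r)
m=(H>8)&(H<30)&(s>90)&(V>90);m[:150]=0;m[:,:225]=0;m[:,450:]=0
r,b=quad(m);print(r);P=np.array([ray(T,p,40) for p in b]);print(P.round(1),P.mean(0).round(1),np.linalg.norm(np.diff(P,axis=0),axis=1))
# nozzle foot
m=(s<90)&(V<150);m2=np.zeros_like(m);m2[175:210,305:338]=m[175:210,305:338]
ys,xs=np.nonzero(m2);print('noz',xs.min(),xs.max(),ys.min(),ys.max(),ray(T,(320,196),42).round(1))
# board corners scene/top hand matched: near-blue/ near white
for a,bb in (((238,178),(348,360)),((420,165),(182,264)),((438,334),(279,157)),((246,346),(434,228))): print(a,bb,tri(T,a,S,bb).round(1),ray(T,a,40).round(1))
im=T['img'][140:360,225:540,::-1];cv2.imwrite('pics/crop0.png',cv2.resize(im,None,fx=2.5,fy=2.5,interpolation=2))
E
```

```text
red [313.2  65.6] 664 [177.4 395.2] 1399 [843.5  14.6  72.4] [855.5  13.3  50. ]
red [314.  231.8] 341 [314.3 259.9] 367 [571.7  27.2  46.3] [571.   27.2  50. ]
red [381.1 305.8] 371 [307.4 184.8] 276 [449.1 -70.5  45.2] [448.8 -70.1  50. ]
red [290.3 318.7] 380 [384.7 216.1] 315 [436.8  71.1  45.8] [436.5  70.8  50. ]
green [323.7 273.1] 378 [332.  230.5] 167 [505.6  15.6  40.7] [504.4  15.6  50. ]
((335.137939453125, 252.65518188476562), (167.0875244140625, 192.66552734375), 85.2363510131836)
[[ 670.7  155.2   40. ]
 [ 681.3 -159.4   40. ]
 [ 410.8 -156.8   40. ]
 [ 402.3  140.9   40. ]] [541.3  -5.   40. ] [314.82368992 270.48626296 297.83330396]
noz 313 328 185 202 [631.3  14.3  42. ]
(238, 178) (348, 360) [672.3 148.4  28.2] [669.2 145.8  40. ]
(420, 165) (182, 264) [ 679.7 -152.7   20. ] [ 675.5 -152.    40. ]
(438, 334) (279, 157) [ 403.4 -161.    24.8] [ 401.6 -155.8   40. ]
(246, 346) (434, 228) [399.4 142.8  27.9] [399.1 141.1  40. ]
```

View pics/crop0.png

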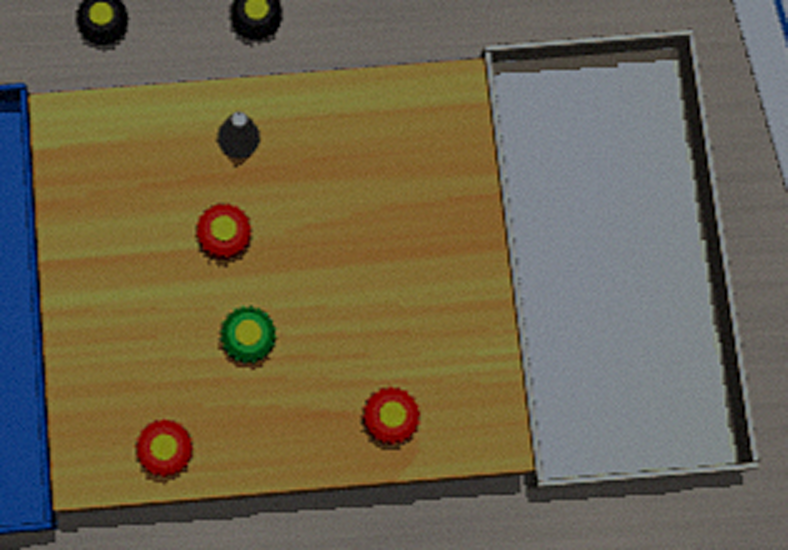

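The crop confirms three red discs with gold seals on the wood, green between the rows, and the nozzle at crop (238,135). Board yaw is about 0.016 and the white-side edge is at y ≈ -154. My plan is to open the fingers about 25 mm across the sweep direction to cradle each disc, and sweep red1, then red2, then red3 toward -y.

```bash
cat > go.py <<'E'
import sys,numpy as np
from scipy.spatial.transform import Rotation as R
from bench import env
x,y,z=map(float,sys.argv[1:4]);yaw=1.587
s=env.read_state();r=R.from_euler('xyz',s['tool_rot'])
d=r.inv().apply(np.array([x,y,z])-s['ee_pos'])/150
w=(r.inv()*R.from_euler('xyz',[np.pi,0,yaw])).as_rotvec()/np.pi
print(s['t'],s['ee_pos'].round(1),s['tool_rot'].round(3),'w',round(s['width'],2),'shares',d.round(3),w.round(4))
E
python3 go.py 449 -28 120
```

```text
0.1 [185.5 596.2 230.2] [-3.14 -0.    2.84] w 1.0 shares [-2.914 -3.45   0.74 ] [-6.000e-04  3.000e-04  3.988e-01]
```

Request:
jog_arm:
  series:
    - [[-1, -1, 0, 0, 0, 0.19, -0.4], [-1, -1, 0, 0, 0, 0.19, -0.4], [-1, -1, 0, 0, 0, 0.19, -0.4], [-1, -1, 0, 0, 0, 0.19, -0.4], [-1, -1, 0, 0, 0, 0.19, -0.4]]

```text
t: 0.52
ee_pos: [282.8, 410.4, 230.6]
tool_rot: [-3.141, 0.0, 2.238]
contact_force: [1.5, 0.4, 0.2]
width: 0.309
finger_force: 0.0
```

```bash
python3 go.py 449 -28 120
```

```text
0.5167 [282.8 410.4 230.6] [-3.141  0.     2.238] w 0.31 shares [-2.982 -0.938  0.739] [-2.000e-04  2.000e-04  2.072e-01]
```

Request:
jog_arm:
  series:
    - [[-1, -0.35, 0, 0, 0, 0.207, -0.4], [-1, -0.35, 0, 0, 0, 0.207, -0.4], [-1, -0.35, 0, 0, 0, 0.207, -0.4], [-1, -0.35, 0, 0, 0, 0.207, -0.4], [-1, -0.35, 0, 0, 0, 0.207, -0.4]]

```text
t: 0.93
ee_pos: [336.3, 257.8, 230.9]
tool_rot: [3.141, 0.002, 1.605]
contact_force: [-1.1, 0.3, -0.7]
width: 0.305
finger_force: 0.0
```

```bash
python3 go.py 449 -28 120
```

```text
0.9333 [336.3 257.8 230.9] [3.141e+00 2.000e-03 1.605e+00] w 0.3 shares [-1.928  0.685  0.744] [0.0003 0.0007 0.0057]
```

Request:
jog_arm:
  series:
    - [[-1, 0.4, 0.2, 0, 0, 0.003, -0.4], [-1, 0.4, 0.2, 0, 0, 0.003, -0.4], [-1, 0.4, 0.2, 0, 0, 0.003, -0.4], [-1, 0.4, 0.2, 0, 0, 0.003, -0.4], [-1, 0.4, 0.2, 0, 0, 0.003, -0.4]]

```text
t: 1.35
ee_pos: [402.7, 110.0, 199.4]
tool_rot: [-3.139, 0.003, 1.6]
contact_force: [-0.6, 0.9, -0.0]
width: 0.297
finger_force: 0.0
```

```bash
python3 go.py 449 -28 120
```

```text
1.35 [402.7 110.  199.4] [-3.139e+00  3.000e-03  1.600e+00] w 0.3 shares [-0.927  0.283  0.531] [-0.0007  0.0009  0.0042]
```

Request:
jog_arm:
  series:
    - [[-0.92, 0.285, 0.5, 0, 0, 0.004, -0.4], [-0.92, 0.285, 0.5, 0, 0, 0.004, -0.4], [-0.92, 0.285, 0.5, 0, 0, 0.004, -0.4], [-0.92, 0.285, 0.5, 0, 0, 0.004, -0.4], [-0.92, 0.285, 0.5, 0, 0, 0.004, -0.4]]

```text
t: 1.77
ee_pos: [448.4, -24.5, 122.3]
tool_rot: [-3.135, 0.0, 1.591]
contact_force: [0.5, -0.2, -0.2]
width: 0.298
finger_force: 0.0
```

Request:
jog_arm:
  series:
    - [[0, 0, 0, 0, 0, 0, -0.4], [0, 0, 0, 0, 0, 0, -0.4]]

```text
t: 1.93
ee_pos: [449.7, -20.6, 126.2]
tool_rot: [-3.141, -0.001, 1.596]
contact_force: [-0.0, -0.2, 0.5]
width: 0.301
finger_force: 0.0
```

```bash
python3 go.py 449 -28 45;python3 - <<'E'
from bench import capture
import cv2
im=[capture(n)['img'][:,:,::-1] for n in('scene','top')]
cv2.imwrite('pics/a1.png',cv2.resize(cv2.hconcat([im[0][100:400,100:500],im[1][100:400,200:600]]),None,fx=1,fy=1))
E
```

```text
1.9333 [449.7 -20.6 126.2] [-3.141e+00 -1.000e-03  1.596e+00] w 0.3 shares [-0.05  -0.005  0.541] [-0.0002 -0.0002  0.0028]
```

View pics/a1.png

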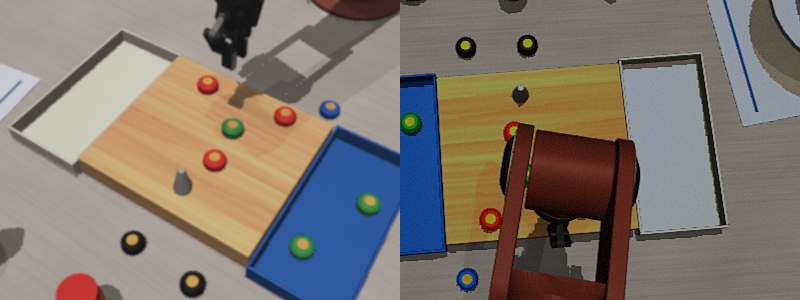

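The gripper is over the board between the reds, at about left-half px (235,60). I'll descend with a clear gap behind red1.

Request:
jog_arm:
  series:
    - [[-0.01, 0, 0.25, 0, 0, 0, -0.4], [-0.01, 0, 0.45, 0, 0, 0, -0.4], [-0.01, 0, 0.52, 0, 0, 0, -0.4], [-0.01, 0, 0.52, 0, 0, 0, -0.4], [-0.01, 0, 0.52, 0, 0, 0, -0.4]]

```text
t: 2.45
ee_pos: [450.1, -21.9, 49.0]
tool_rot: [3.141, 0.0, 1.597]
contact_force: [-0.8, 0.5, 0.2]
width: 0.295
finger_force: 0.0
```

```bash
python3 go.py 449 -28 45;python3 - <<'E'
from bench import capture
import cv2
im=capture('scene')['img'][120:270,200:400,::-1]
cv2.imwrite('pics/a2.png',cv2.resize(im,None,fx=4,fy=4,interpolation=2))
E
```

```text
2.45 [450.1 -21.9  49. ] [3.141 0.    1.597] w 0.29 shares [-0.04  -0.009  0.026] [0.0001 0.     0.0033]
```

View pics/a2.png

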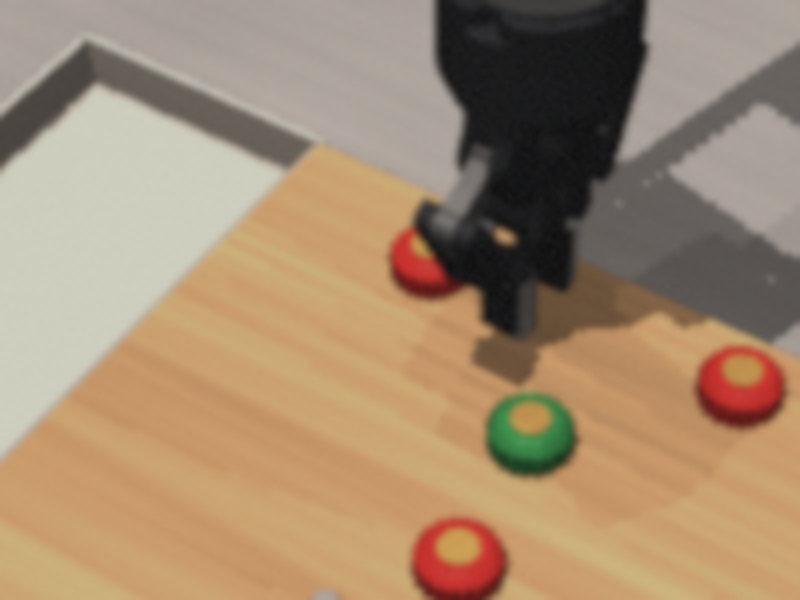

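The tips hang about 10 mm above the wood at crop (505,330), well behind red1 at (430,260). I'll lower 5 mm and sweep.

Request:
jog_arm:
  series:
    - [[0, -0.005, 0.033, 0, 0, 0, -0.4], [-0.1, 0.0, 0.033, 0, 0, 0, -0.4], [-0.2, 0.01, 0.033, 0, 0, 0, -0.4], [-0.3, 0.02, 0.033, 0, 0, 0, -0.4], [-0.4, 0.03, 0.033, 0, 0, 0, -0.4]]

```text
t: 2.92
ee_pos: [457.2, -83.4, 45.0]
tool_rot: [3.138, 0.001, 1.596]
contact_force: [0.4, -0.6, -0.1]
width: 0.302
finger_force: 0.0
```

Request:
jog_arm:
  series:
    - [[-0.12, 0.02, 0, 0, 0, 0, -0.4], [-0.24, 0.04, 0, 0, 0, 0, -0.4], [-0.36, 0.05, 0, 0, 0, 0, -0.4], [-0.48, 0.06, 0, 0, 0, 0, -0.4], [-0.6, 0.07, 0, 0, 0, 0, -0.4]]

```text
t: 3.33
ee_pos: [469.9, -173.7, 45.1]
tool_rot: [3.139, 0.002, 1.596]
contact_force: [0.7, 0.1, -0.7]
width: 0.297
finger_force: 0.0
```

```bash
python3 go.py 465 -195 45
```

```text
3.3333 [ 469.9 -173.7   45.1] [3.139e+00 2.000e-03 1.596e+00] w 0.3 shares [-0.141 -0.036  0.001] [0.0009 0.0005 0.0028]
```

Push a bit farther, then lift, and look once the arm is out of the way.

Request:
jog_arm:
  series:
    - [[-0.12, 0, 0, 0, 0, 0, -0.4], [-0.15, 0, 0, 0, 0, 0, -0.4], [-0.15, 0, -0.2, 0, 0, 0, -0.4], [-0.15, 0, -0.45, 0, 0, 0, -0.4], [-0.15, 0, -0.6, 0, 0, 0, -0.4]]

```text
t: 3.75
ee_pos: [470.5, -195.1, 137.4]
tool_rot: [3.138, 0.002, 1.596]
contact_force: [0.8, -0.9, 1.0]
width: 0.305
finger_force: 0.0
```

Request:
jog_arm:
  series:
    - [[0.25, 0, 0, 0, 0, 0, -0.4], [0.5, 0, 0, 0, 0, 0, -0.4], [0.75, -0.05, 0, 0, 0, 0, -0.4], [1, -0.1, 0, 0, 0, 0, -0.4], [1, -0.1, 0, 0, 0, 0, -0.4]]

```text
t: 4.17
ee_pos: [449.2, -39.7, 133.8]
tool_rot: [3.141, -0.002, 1.602]
contact_force: [0.4, -0.5, -0.6]
width: 0.299
finger_force: 0.0
```

Request:
jog_arm:
  series:
    - [[0.25, 0, 0, 0, 0, 0, -0.4], [0.5, 0, 0, 0, 0, 0, -0.4], [0.75, -0.05, 0, 0, 0, 0, -0.4], [1, -0.1, 0, 0, 0, 0, -0.4], [1, -0.1, 0, 0, 0, 0, -0.4]]

```text
t: 4.58
ee_pos: [430.3, 109.8, 134.1]
tool_rot: [3.141, -0.003, 1.603]
contact_force: [0.1, -0.3, 0.4]
width: 0.3
finger_force: 0.0
```

```bash
python3 go.py 437 116 50; python3 - <<'E'
from h import *
from bench import capture
d=capture('scene')
for c in('red','green'):
  for p,a in blobs(d,c): print(c,p,a,ray(d,p,46).round(1),ray(d,p,12).round(1))
E
```

```text
4.5833 [430.3 109.8 134.1] [ 3.141e+00 -3.000e-03  1.603e+00] w 0.3 shares [0.038 0.045 0.561] [ 0.0003 -0.0009  0.0051]
red [238.1 174.9] 211 [ 497.3 -180.7   46. ] [ 472.9 -205.9   12. ]
red [384.7 216.2] 313 [437.   71.4  46. ] [409.3  60.   12. ]
red [314.3 259.9] 368 [571.4  27.3  46. ] [551.1  13.5  12. ]
red [177.7 395.2] 1411 [838.5   4.2  46. ] [832.8 -10.8  12. ]
green [331.9 230.3] 171 [508.9  17.8  46. ] [485.2   3.5  12. ]
green [467.6 304.8] 312 [514.1 247.9  46. ] [490.7 246.2  12. ]
green [401.  348.2] 324 [625.4 202.6  46. ] [608.  198.4  12. ]
```

Red1 is in the tray at about (473,-206) and nothing else has moved. Next, red2.

Request:
jog_arm:
  series:
    - [[0.05, 0.045, 0.2, 0, 0, 0.005, -0.4], [0.05, 0.045, 0.45, 0, 0, 0.005, -0.4], [0.05, 0.045, 0.59, 0, 0, 0.005, -0.4], [0.05, 0.045, 0.59, 0, 0, 0.005, -0.4], [0.05, 0.045, 0.59, 0, 0, 0.005, -0.4]]

```text
t: 5.05
ee_pos: [438.2, 111.5, 45.0]
tool_rot: [-3.14, 0.0, 1.579]
contact_force: [0.2, 0.5, 0.3]
width: 0.297
finger_force: 0.0
```

```bash
python3 go.py 437 116 45
```

```text
5.05 [438.2 111.5  45. ] [-3.14   0.     1.579] w 0.3 shares [ 0.03  -0.008 -0.   ] [-0.0004  0.0001 -0.0025]
```

Request:
jog_arm:
  series:
    - [[-0.1, -0.01, 0, 0, 0, 0, -0.4], [-0.2, -0.01, 0, 0, 0, 0, -0.4], [-0.3, -0.01, 0, 0, 0, 0, -0.4], [-0.42, -0.015, 0, 0, 0, 0, -0.4], [-0.55, -0.015, 0, 0, 0, 0, -0.4]]

```text
t: 5.47
ee_pos: [438.1, 28.5, 47.3]
tool_rot: [3.138, 0.0, 1.58]
contact_force: [0.1, 0.2, 0.7]
width: 0.302
finger_force: 0.1
```

Request:
jog_arm:
  series:
    - [[-0.13, -0.005, 0, 0, 0, 0, -0.4], [-0.26, -0.01, 0, 0, 0, 0, -0.4], [-0.39, -0.015, 0, 0, 0, 0, -0.4], [-0.52, -0.02, 0, 0, 0, 0, -0.4], [-0.65, -0.025, 0, 0, 0, 0, -0.4]]

```text
t: 5.88
ee_pos: [435.1, -69.8, 47.4]
tool_rot: [3.138, 0.001, 1.579]
contact_force: [-0.3, 0.6, -0.2]
width: 0.303
finger_force: 0.1
```

```bash
python3 go.py 430 -195 45
```

```text
5.8833 [435.1 -69.8  47.4] [3.138e+00 1.000e-03 1.579e+00] w 0.3 shares [-0.834 -0.041  0.017] [ 0.0011  0.0004 -0.0025]
```

Request:
jog_arm:
  series:
    - [[-0.13, -0.005, 0.012, 0, 0, 0, -0.4], [-0.27, -0.01, 0.012, 0, 0, 0, -0.4], [-0.41, -0.02, 0.012, 0, 0, 0, -0.4], [-0.55, -0.03, 0.012, 0, 0, 0, -0.4], [-0.69, -0.04, 0.012, 0, 0, 0, -0.4]]

```text
t: 6.3
ee_pos: [429.9, -173.8, 45.7]
tool_rot: [3.138, 0.002, 1.579]
contact_force: [-0.0, 0.9, 0.1]
width: 0.296
finger_force: 0.0
```

Request:
jog_arm:
  series:
    - [[-0.13, 0, 0, 0, 0, 0, -0.4], [-0.15, 0, 0, 0, 0, 0, -0.4], [-0.15, 0, -0.2, 0, 0, 0, -0.4], [-0.15, 0, -0.45, 0, 0, 0, -0.4], [-0.15, 0, -0.6, 0, 0, 0, -0.4]]

```text
t: 6.72
ee_pos: [430.2, -194.8, 137.8]
tool_rot: [3.137, 0.002, 1.579]
contact_force: [0.3, -0.7, 0.2]
width: 0.3
finger_force: 0.0
```

Request:
jog_arm:
  series:
    - [[0.25, 0.2, 0, 0, 0, 0, -0.4], [0.5, 0.4, 0, 0, 0, 0, -0.4], [0.75, 0.5, 0, 0, 0, 0, -0.4], [1, 0.5, 0, 0, 0, 0, -0.4], [1, 0.5, 0, 0, 0, 0, -0.4]]

```text
t: 7.13
ee_pos: [503.6, -38.3, 134.9]
tool_rot: [3.14, -0.002, 1.585]
contact_force: [-0.5, 0.7, 0.3]
width: 0.299
finger_force: 0.0
```

Request:
jog_arm:
  series:
    - [[0.25, 0.2, 0, 0, 0, 0, -0.4], [0.5, 0.35, 0, 0, 0, 0, -0.4], [0.75, 0.45, 0, 0, 0, 0, -0.4], [0.8, 0.45, 0, 0, 0, 0, -0.4], [0.8, 0.45, 0, 0, 0, 0, -0.4]]

```text
t: 7.55
ee_pos: [569.8, 80.0, 134.5]
tool_rot: [3.14, -0.001, 1.584]
contact_force: [0.5, -0.8, -0.4]
width: 0.302
finger_force: 0.0
```

```bash
python3 go.py 571 75 46; python3 - <<'E'
from h import *
from bench import capture
d=capture('scene')
for c in('red','green'):
  for p,a in blobs(d,c): print(c,p,a,ray(d,p,46).round(1),ray(d,p,12).round(1))
E
```

```text
7.55 [569.8  80.  134.5] [ 3.140e+00 -1.000e-03  1.584e+00] w 0.3 shares [-0.034  0.006  0.59 ] [ 0.0005 -0.0002 -0.0009]
red [244.4 168.3] 431 [ 478.8 -182.    46. ] [ 453.3 -207.2   12. ]
red [314.3 260. ] 369 [571.6  27.4  46. ] [551.3  13.6  12. ]
red [177.6 395.2] 1408 [838.5   4.1  46. ] [832.8 -10.9  12. ]
green [467.5 304.8] 310 [514.2 247.7  46. ] [490.7 246.   12. ]
green [401.1 348.2] 324 [625.3 202.7  46. ] [607.9 198.6  12. ]
```

Both reds are in the tray as one merged blob at (244,168). Next, red3.

Request:
jog_arm:
  series:
    - [[0, 0.01, 0.2, 0, 0, 0, -0.4], [0, 0.01, 0.45, 0, 0, 0, -0.4], [0, 0.01, 0.59, 0, 0, 0, -0.4], [0, 0.01, 0.59, 0, 0, 0, -0.4], [0, 0.01, 0.59, 0, 0, 0, -0.4]]

```text
t: 8.02
ee_pos: [569.7, 75.6, 44.2]
tool_rot: [-3.14, 0.001, 1.578]
contact_force: [0.3, 0.2, 0.3]
width: 0.298
finger_force: 0.0
```

```bash
python3 go.py 571 -195 45
```

```text
8.0167 [569.7  75.6  44.2] [-3.140e+00  1.000e-03  1.578e+00] w 0.3 shares [-1.804 -0.005 -0.004] [-0.0005  0.0002 -0.0028]
```

Request:
jog_arm:
  series:
    - [[-0.1, 0.005, 0, 0, 0, 0, -0.4], [-0.2, 0.01, 0, 0, 0, 0, -0.4], [-0.3, 0.01, 0, 0, 0, 0, -0.4], [-0.42, 0.01, 0, 0, 0, 0, -0.4], [-0.55, 0.01, 0, 0, 0, 0, -0.4]]

```text
t: 8.43
ee_pos: [572.8, -6.9, 45.9]
tool_rot: [3.14, 0.0, 1.579]
contact_force: [0.5, 0.2, 0.9]
width: 0.304
finger_force: 0.0
```

Request:
jog_arm:
  series:
    - [[-0.13, 0, 0.005, 0, 0, 0, -0.4], [-0.26, 0, 0.005, 0, 0, 0, -0.4], [-0.39, 0, 0.005, 0, 0, 0, -0.4], [-0.52, 0, 0.005, 0, 0, 0, -0.4], [-0.65, 0, 0.005, 0, 0, 0, -0.4]]

```text
t: 8.85
ee_pos: [573.6, -104.8, 45.3]
tool_rot: [3.14, 0.001, 1.579]
contact_force: [0.8, 1.1, 0.0]
width: 0.3
finger_force: 0.2
```

```bash
python3 go.py 571 -195 45
```

```text
8.85 [ 573.6 -104.8   45.3] [3.140e+00 1.000e-03 1.579e+00] w 0.3 shares [-0.601 -0.022  0.003] [ 0.0004  0.0002 -0.0026]
```

Request:
jog_arm:
  series:
    - [[-0.13, 0, 0, 0, 0, 0, -0.4], [-0.27, 0, 0, 0, 0, 0, -0.4], [-0.41, 0, 0, 0, 0, 0, -0.4], [-0.52, 0, 0, 0, 0, 0, -0.4], [-0.58, 0, 0, 0, 0, 0, -0.4]]

```text
t: 9.27
ee_pos: [574.3, -192.7, 45.4]
tool_rot: [3.14, 0.002, 1.577]
contact_force: [-0.6, -0.0, 0.1]
width: 0.295
finger_force: 0.0
```

Request:
jog_arm:
  series:
    - [[-0.03, 0, 0, 0, 0, 0, -0.4], [-0.03, 0, -0.25, 0, 0, 0, -0.4], [-0.03, 0, -0.5, 0, 0, 0, -0.4], [-0.03, 0, -0.75, 0, 0, 0, -0.4], [-0.03, 0, -1, 0, 0, 0, -0.4]]

```text
t: 9.68
ee_pos: [573.9, -193.5, 195.6]
tool_rot: [-3.141, -0.0, 1.58]
contact_force: [0.7, -1.3, -0.4]
width: 0.303
finger_force: 0.0
```

Request:
jog_arm:
  series:
    - [[-0.25, -0.2, 0, 0, 0, 0, -0.4], [-0.5, -0.4, 0, 0, 0, 0, -0.4], [-0.75, -0.4, 0, 0, 0, 0, -0.4], [-1, -0.4, 0, 0, 0, 0, -0.4], [-1, -0.4, 0, 0, 0, 0, -0.4]]

```text
t: 10.1
ee_pos: [514.5, -349.9, 194.5]
tool_rot: [3.141, 0.003, 1.575]
contact_force: [-0.3, 0.6, -0.1]
width: 0.298
finger_force: 0.0
```

Request:
jog_arm:
  series:
    - [[-0.25, -0.2, 0, 0, 0, 0, -0.4], [-0.5, -0.3, 0, 0, 0, 0, -0.4], [-0.7, -0.3, 0, 0, 0, 0, -0.4], [-0.7, -0.3, 0, 0, 0, 0, -0.4], [-0.7, -0.3, 0, 0, 0, 0, -0.4]]

```text
t: 10.52
ee_pos: [471.5, -450.7, 193.8]
tool_rot: [-3.142, -0.001, 1.578]
contact_force: [-0.2, -0.2, 0.3]
width: 0.301
finger_force: 0.0
```

```bash
python3 go.py 571 -195 45; python3 - <<'E'
from h import *
from bench import capture
D=[capture(n) for n in('scene','top')]
for d in D:
 for c in('red','green'):
  for p,a in blobs(d,c): print(c,p,a,ray(d,p,46).round(1),ray(d,p,12).round(1))
im=[d['img'][:,:,::-1] for d in D]
cv2.imwrite('pics/a3.png',cv2.hconcat([im[0][100:400,100:500],im[1][100:400,200:600]]))
E
```

```text
10.5167 [ 471.5 -450.7  193.8] [-3.142e+00 -1.000e-03  1.578e+00] w 0.3 shares [1.699 0.676 0.993] [-0.     -0.0003 -0.0029]
red [244.5 168.2] 430 [ 478.5 -182.    46. ] [ 453.  -207.3   12. ]
red [200.2 208.1] 249 [ 590.4 -182.8   46. ] [ 571.1 -208.1   12. ]
red [177.7 395.2] 1409 [838.5   4.2  46. ] [832.8 -10.8  12. ]
green [332.  230.4] 172 [509.   18.1  46. ] [485.2   3.8  12. ]
green [467.5 304.9] 310 [514.4 247.8  46. ] [490.9 246.1  12. ]
green [401.1 348.2] 325 [625.3 202.7  46. ] [607.9 198.6  12. ]
red [636.   38.3] 82 [ 878.8 -537.4   46. ] [ 897.  -557.9   12. ]
red [312.9  65.4] 654 [857.9  13.7  46. ] [875.4  12.9  12. ]
red [457.  228.7] 327 [ 564.8 -200.3   46. ] [ 571.9 -208.8   12. ]
red [464.  300.4] 770 [ 450.6 -199.8   46. ] [ 453.6 -208.2   12. ]
green [210.1 222. ] 326 [596.6 191.6  46. ] [604.8 197.1  12. ]
green [323.7 273.1] 380 [504.9  15.5  46. ] [509.9  14.7  12. ]
green [181.4 294.4] 349 [483.4 238.4  46. ] [487.5 245.5  12. ]
```

View pics/a3.png

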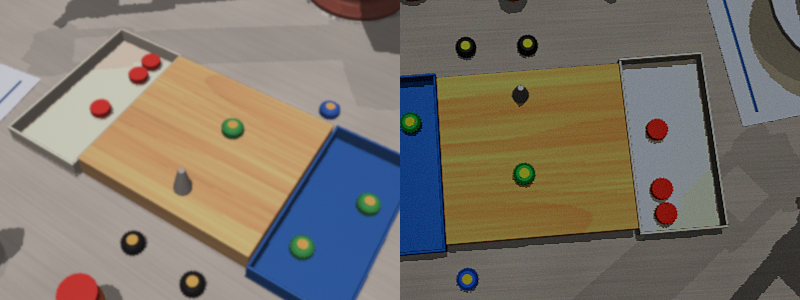

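All three reds lie flat, seal down, in the white tray at right-half px (657,129), (661,188) and (666,213). The green (524,174) and nozzle (520,95) stand where they began, and the arm is clear.

```bash
python3 -c "
from bench import job
print(job.sign_off())"
```

```text
the job is handed in; nothing more can be done
None
```

The job is handed in with no verdict returned; the last camera check showed all three red chocolates in the white tray, and the green chocolate and nozzle where they began.

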